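# Bring the hanging display tray out of its bay and still it over the stone slab

### The job

On the shop counter a display tray with two food jars swings freely below a trolley on a rail. Take the trolley by the square knob on top, draw the tray over the low sill bar and bring it over the stone slab, calm its swing by moving the trolley only (never touch the tray or jars, never let the tray swing wildly), keep it hanging still and centred over the slab for a good five seconds, then let go of the knob, leaving it still there. Leave the bottle and the mug on the counter alone.

Things in the scene. Friction and masses are not known exactly. Their poses are not given: they have to be found in the camera images.
- stand: Fixed display rail: flat aluminium bar 840 mm long, upper face 285 mm up, on posts at y = +-410 mm. Origin on the counter under its middle; y along the rail, z up. A fixed dark sill bar (10 mm thick, 100 mm along x, round top 29 mm high) stands across under the rail at y = -80 mm, always between the tray's start and the slab.
- trolley (a joint): Place of the black trolley along the rail in m, 0 to 0.42 (end stops), growing along the stand's +y: its centre lies at stand y = value - 0.21. About 1.5 N friction, stays where left; 0.3 kg. Starts at 0.01 to 0.07; sill, then slab lie towards +y.
- knob (a point): Middle of the trolley's square grip knob, 30 x 30 mm, 50 mm tall (295 to 345 mm above the counter; this point at 320 mm), sides along the rail's x and y. Grip it from above; the rail runs below it, nothing stands above.
- swing (a joint): Tray's angle about the pivot pin (stand's x axis), rad: 0 level, positive when its underside and peg swing to the stand's +y. Limits +-0.9. Nearly frictionless: swings for half a minute and more. Period about 1.30 s (4.84 rad/s) for any load, centre of mass 31 mm below the pin; pivot acceleration a along +y gives angle'' = -23.5 (angle + a/9.81).
- pivot (a point): Centre of the pivot pin, on the trolley's centre line, 165 mm above the counter, 155 mm below the knob point.
- tray: Wooden tray 320 mm along the rail x 110 mm with a steel food jar (80 mm wide, 100 mm tall with black lid) fixed near each end; hangs from the pin by two steel plates, nominal 0.75 kg. Origin at the pivot pin, underside 65 mm below it, axes parallel to the stand's when level.
- peg_tip (a point): Round lower end of the steel peg (10 mm thick) under the tray's middle, 145 mm below the pin, 20 mm above the counter when level. It catches on the sill, 9 mm higher; as the trolley is drawn on, the tray tilts to about -0.35 rad (pivot about 55 mm past the sill), then the peg slips over and the tray swings freely.
- slab: Fixed marble slab 200 mm x 100 mm along the rail, 10 mm thick, lying across under the rail. Origin at the centre of its underside; axes parallel to the stand's. The tray passes 90 mm above it, the peg 10 mm above it. It lies at stand y between 40 and 140 mm.
- bottle: Bystander: green drinking bottle, 72 mm wide, 220 mm tall, standing beyond the rail. Origin at its base.
- cup: Bystander: white mug, 80 mm wide, 90 mm tall, standing beyond the rail. Origin at its base.
Things that resemble listed ones, but are neither listed nor needed, are in the scene too. Of the things that look like the slab, take the one that is farthest to the robot's left at the start.

How it is judged:
By the outcome, as a careful person would: the job done as asked, in the order asked, and still so for the second after the job is handed in, with the robot touching nothing.
It also fails if it takes over 48 s, if anything falls off the work surface, if the arm or the gripper's body presses on something with over 40 N, if the wrist force passes 120 N, or if a joint passes its speed limit or range.

### The arm

A 7-joint arm with a two-finger parallel gripper is mounted at the origin on the work surface. World frame = base frame: x ahead of the robot, y to its left, z up, the work surface at z = 0. Lengths are in m, angles in rad, forces in N, time in s.
With the tool pointing down it reaches from about 0.4 to 0.85 m from the base axis. Payload 4.5 kg.
Tool frame: the origin (TCP) lies at the very end of the fingers, on their centre line; the grasp point (between the pads) lies 19 mm behind it; z points along the fingers, y is the line along which they close (so a half turn about z gives the same grasp; the last joint's range is limited). The gripper opens to 88 mm and grips with 3 to 60 N. Pads are 18 mm wide; open, the fingers measure 123 mm over their backs; the gripper's body (75 mm by 187 mm) begins 45 mm behind the grasp point.
Start: joints at [-1.189, 0.689, -0.195, 1.565, 0.157, 0.902, -0.215], TCP at [0.213, 0.588, 0.217] pointing down, gripper open.
Joint ranges: [-3.01, 3.01], [-0.46, 2.08], [-1.47, 1.51], [0.13, 2.56], [-1, 4.14], [0.04, 2.09], [-2.66, 2.66]. Speed limits (rad/s): [2.57, 2.57, 3.14, 3.14, 3.14, 3.14, 3.14].

### API

Orientations are given as a unit quaternion [x, y, z, w].
In Python, from plant import r gives the robot as it stands. The module is installed in compiled form; this text tells all that it offers.
- The arm moves only by the shell command python3 -m pendant 'ROWS' [FORCE]. ROWS is JSON, one flat list of numbers, 7 for each row, row after row: the opening, from 0 (shut) to 1 (fully open), then the shift along the tool's x, y, z scaled (see below), then the turn, a rotation vector about the tool's x, y, z scaled (see below). A call has 1 to 12 rows; each row is the pose to reach, as a shift and turn from the pose commanded when the call began, along the tool's axes at that moment; what a row does not reach only later rows make up. The controller multiplies each number of a shift by 0.15 m and each number of a turn by pi/2 rad. A row lasts 1/10 s, in which the tool goes at most 50 mm and 8.59 degrees, less where a joint would pass 70% of its speed; a pose out of reach is approached as far as the arm can. A call with a number of a shift or a turn outside -1 to 1 is refused whole. A call with a gripper value outside its range is refused whole. The fingers move at their own pace and stop on an object; FORCE is the grip in N (left out, the last holds). Time passes only in rows, so rows that repeat a pose let the fingers close. It gives the time, the measured TCP pose, the force, the opening and the grip force at its end, in the units of the state.
- r.get_state(): the state, without advancing time (a new reading comes with each control period).
- r.snapshot(name): name is "side" or "top"; returns a dict with "img" (420x560x3 uint8, red, green, blue), "mtx" (3x3 intrinsics, pixels), "cam_to_world" (4x4, takes a point from camera to world coordinates). Camera axes: x right, y up, looking along -z (the intrinsics and any distortion apply to the point x, -y, -z); pixel columns grow to the right and rows downward; lengths in m; the calibration is good to about 2 mm. A picture is of the moment at which its call begins. There is no depth.
- r.finish_job(): hands the job in; it is judged then, once.
The state is a dict: "clock": time; "q": joint angles; "qd": joint speeds; "joint_torque": joint torques, N m; "tool_pos": TCP position; "eef_rot": TCP orientation; "contact_force": force on the tool from outside, world axes, zero at the start; "moment": the same for the moment, N m; "opening": opening from 0.0 (shut) to 1.0 (fully open); "finger_force": force on a finger pad.
Only numpy, scipy, OpenCV 4.12 (cv2) and the standard library are available. Lean on these libraries where they do the work, as an engineer would, in place of code of your own. Each camera call takes 0.05 s, during which the arm holds its last target. There are 200 camera calls.

## Working session

There is one attempt and no reset: what is moved stays moved. The work goes in short steps, Python scripts to look and compute and a shell command to move; the robot and the scene stay as the last step left them, time stands still between calls to the robot, and variables do not carry over. Pictures are saved under pics/ and viewed, at most 10 in all, crops included, and the job is handed in when it is done.

```bash
mkdir -p pics; python3 - <<'E'
from plant import r
import cv2,numpy as np
s=r.get_state(); print({k:np.round(v,3).tolist() for k,v in s.items()})
for n in("side","top"):
    d=r.snapshot(n); cv2.imwrite(f"pics/{n}0.png",d["img"][:,:,::-1]); np.savez(f"{n}0.npz",**d); print(n,np.round(d["mtx"],1).tolist(),np.round(d["cam_to_world"],3).tolist(),[k for k in d])
E
```

```text
{'clock': 0.0, 'q': [-1.189, 0.69, -0.195, 1.566, 0.157, 0.902, -0.215], 'qd': [-0.002, 0.001, -0.001, 0.001, 0.0, 0.0, 0.0], 'joint_torque': [-0.0, -52.758, -1.267, -15.343, -0.053, 0.006, 0.0], 'tool_pos': [0.213, 0.587, 0.217], 'eef_rot': [0.173, 0.985, -0.001, -0.0], 'contact_force': [0.061, 0.664, 0.603], 'moment': [0.002, 0.028, 0.029], 'finger_force': 0.0, 'opening': 1.0}
side [[396.0, 0.0, 274.1], [0.0, 396.0, 211.1], [0.0, 0.0, 1.0]] [[-0.994, 0.083, -0.074, 0.497], [-0.109, -0.587, 0.803, 0.609], [0.023, 0.806, 0.592, 0.681], [0.0, 0.0, 0.0, 1.0]] ['img', 'mtx', 'cam_to_world']
top [[392.5, 0.0, 279.8], [0.0, 392.5, 212.2], [0.0, 0.0, 1.0]] [[-0.016, 0.993, -0.115, 0.404], [-1.0, -0.015, 0.013, -0.026], [0.011, 0.115, 0.993, 1.241], [0.0, 0.0, 0.0, 1.0]] ['img', 'mtx', 'cam_to_world']
```

View pics/side0.png

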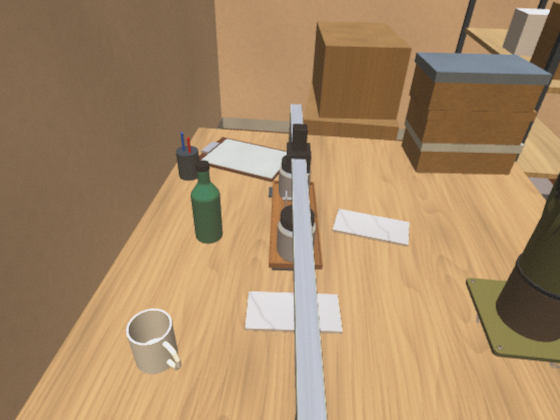

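View pics/top0.png

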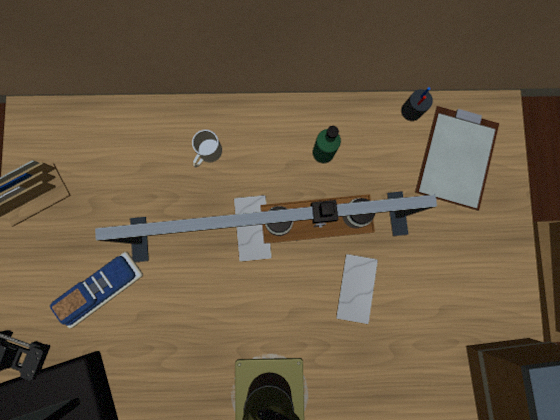

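The side view shows the rail end-on (column ~300), the trolley knob at (300,135), and the slab under the rail at (293,312), with a second slab-like plate at (371,227). The top view shows the knob at (325,210), with candidate slabs A (252,228) and B (357,288). A white clipboard at (457,158) could also pass for a slab. The robot's left is image left in the top view, so I choose slab A. It also lies under the rail. The close crops will check this choice.

```bash
python3 - <<'E'
import cv2,numpy as np
t=cv2.imread("pics/top0.png"); s=cv2.imread("pics/side0.png")
a=cv2.resize(t[185:275,225:385],None,fx=5,fy=5,interpolation=cv2.INTER_CUBIC)
b=cv2.resize(s[90:340,230:350],None,fx=2.4,fy=2.4,interpolation=cv2.INTER_CUBIC)
cv2.imwrite("pics/c1.png",a);cv2.imwrite("pics/c2.png",b)
E
```

```text
(no output)
```

View pics/c1.png

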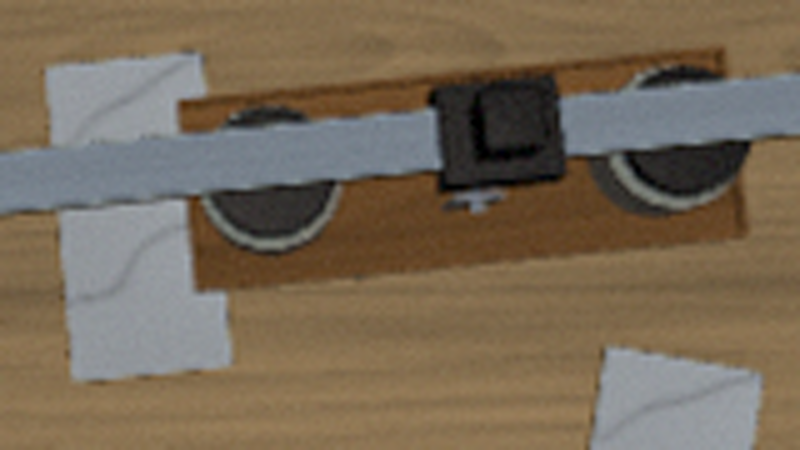

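View pics/c2.png

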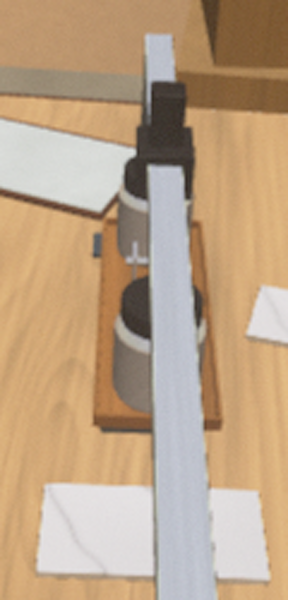

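Slab A is plain marble under the rail, so the choice is confirmed. Its corners in the top crop are (45,67), (198,52), (232,365), (73,381). The knob top is about (486..553, 88..153) in the top crop, and its far top edge is about (169,83) in the side crop.

```bash
cat >h.py <<'E'
import numpy as np,cv2
def ray(d,p):
    M=d["cam_to_world"];v=np.linalg.inv(d["mtx"])@[p[0],p[1],1];return M[:3,3],M[:3,:3]@(v*[1,-1,-1])
def plane(d,p,z):
    o,v=ray(d,p);return o+v*(z-o[2])/v[2]
def tri(d1,p1,d2,p2):
    o,v=ray(d1,p1);q,w=ray(d2,p2);s=np.linalg.lstsq(np.c_[v,-w],q-o,rcond=None)[0]
    a,b=o+v*s[0],q+w*s[1];return (a+b)/2,np.linalg.norm(a-b)
def proj(d,X):
    c=np.linalg.inv(d["cam_to_world"])@np.r_[X,1];c=c[:3]*[1,-1,-1];u=d["mtx"]@c;return u[:2]/u[2]
E
python3 - <<'E'
from h import *
np.set_printoptions(precision=4,suppress=True)
T=np.load("top0.npz");S=np.load("side0.npz")
ct=lambda x,y:((x-2)/5+225,(y-2)/5+185)
cs=lambda x,y:((x-.7)/2.4+230,(y-.7)/2.4+90)
tc=[ct(45,67),ct(198,52),ct(232,365),ct(73,381)]      # (+x,+y),(+x,-y),(-x,-y),(-x,+y)
sc=[cs(36,572),cs(42,485),cs(268,491),cs(271,580)]
for a,b in zip(tc,sc): print("slab",plane(T,a,.01),plane(S,b,.01),*tri(T,a,S,b))
A=np.array([plane(T,a,.01) for a in tc]);B=np.array([plane(S,b,.01) for b in sc]);print(A.mean(0),B.mean(0))
print("knob far edge",tri(T,ct(548,118),S,cs(169,83)),plane(S,cs(169,83),.345))
print("knob top centre",plane(T,ct(519,120),.345))
for n,d in(("top",T),("side",S)):
    hsv=cv2.cvtColor(d["img"],cv2.COLOR_RGB2HSV);m=cv2.inRange(hsv,(100,25,70),(125,120,255))
    k,l,st,_=cv2.connectedComponentsWithStats(m)
    P=[]
    for i in range(1,k):
        if st[i,4]>250: print(n,st[i])
    if n=="top":
        pts=[]
        for u in range(110,425):
            v=np.where((m[:,u]>0)&(np.abs(np.arange(420)-(234-(u-97)*32/338))<10))[0]
            if 5<len(v)<16 and not 300<u<345: pts.append(plane(d,(u,(v[0]+v[-1])/2),.285))
        pts=np.array(pts);f=np.polyfit(pts[:,1],pts[:,0],1);print("rail x=%.4f*y+%.4f"%tuple(f),len(pts))
for p in((97,234.5),(435,202)): print("rail end",plane(T,p,.285))
E
```

```text
slab [0.5936 0.1032 0.01  ] [0.5966 0.1074 0.01  ] [0.5959 0.1037 0.0048] 0.0029034385455511628
slab [0.6018 0.0062 0.01  ] [0.6075 0.0103 0.01  ] [0.6055 0.0064 0.0052] 0.005589470392759568
slab [ 0.4043 -0.0126  0.01  ] [ 0.3975 -0.0096  0.01  ] [ 0.4008 -0.012   0.0079] 0.00714902906755193
slab [0.396  0.0863 0.01  ] [0.3978 0.0904 0.01  ] [0.3965 0.0867 0.0051] 0.001044305761863212
[0.499  0.0458 0.01  ] [0.4999 0.0497 0.01  ]
knob far edge (array([ 0.5173, -0.1643,  0.3401]), np.float64(0.0035093159878565143)) [ 0.5187 -0.1538  0.345 ]
knob top centre [ 0.5142 -0.15    0.345 ]
top [ 336  194  100   22 1135]
top [  96  206  218   34 2488]
top [ 529  366   31   54 1369]
rail x=-0.0851*y+0.5028 271
side [ 418   53  133   22 1980]
rail end [0.4667 0.405  0.285 ]
rail end [ 0.5341 -0.4225  0.285 ]
```

Slab centre is about (0.4995, 0.0475), the knob is about (0.5155, -0.151), and the rail yaw is about 0.085. The trolley has to travel about 0.198 m. Next I write the swing-angle estimator and the move calculator.

```bash
cat >>h.py <<'E'
from scipy.spatial.transform import Rotation as R
from scipy.optimize import brentq
U=np.array([-.0848,.9964,0]);X=np.array([.9964,.0848,0]);Z=np.array([0,0,1.]);O=np.array([.5028,0,0])  # rail line: O+s*U
SLAB=.0475/.9964;KNOB=-.151/.9964;SILL=(-.009/.9964)-.08
def front(d):
    h=cv2.cvtColor(d["img"],cv2.COLOR_RGB2HSV);m=cv2.inRange(h,(4,150,40),(16,255,190));m[:175]=0;m[:,:225]=0;m[:,370:]=0
    k,l,st,_=cv2.connectedComponentsWithStats(m)
    m=(l==1+np.argmax(st[1:,4])) if k>1 else m>0
    c=np.where(m.sum(0)>3)[0];rows=np.array([np.where(m[:,u])[0][-1] for u in c])
    e=np.percentile(rows,85);ok=abs(rows-e)<4
    return c[ok].mean(),rows[ok].mean()+.5,c.min(),c.max()
def theta(d,s,off=0):
    row=front(d)[1]
    def f(t):
        y=.16*np.cos(t)+.065*np.sin(t);z=.165+.16*np.sin(t)-.065*np.cos(t)
        return np.mean([proj(d,O+U*(s+y)+X*x+Z*z)[1] for x in(-.055,.055)])-row
    return brentq(f,-.75,.75)-off
def units(st,target,Rt=None):
    A=R.from_quat(st["eef_rot"]);v=A.inv().apply(np.array(target)-st["tool_pos"])/.15
    Rt=R.from_matrix(np.c_[-X,U,-Z]) if Rt is None else Rt
    return v,(A.inv()*Rt).as_rotvec()/(np.pi/2)
E
python3 - <<'E'
from h import *
from plant import r
np.set_printoptions(precision=3,suppress=True)
d=np.load("side0.npz");print(front(d),theta(d,KNOB))
s=r.get_state();K=O+U*KNOB
print(K,units(s,[.213,.588,.45]),units(s,[K[0],K[1],.45]))
E
```

```text
Traceback (most recent call last):
  File "h.py", line 27, in theta
    return brentq(f,-.75,.75)-off
           ~~~~~~^^^^^^^^^^^^
ValueError: f(a) and f(b) must have different signs
```

```bash
python3 - <<'E'
from h import *
from plant import r
np.set_printoptions(precision=3,suppress=True)
d=np.load("side0.npz");print(front(d))
h=cv2.cvtColor(d["img"],cv2.COLOR_RGB2HSV)
print(h[255:275,276].tolist(),h[225:230,282].tolist(),h[256:266:3,318].tolist())
for t in(-.5,-.35,-.2,0,.2,.35,.5):
        y=.16*np.cos(t)+.065*np.sin(t);z=.165+.16*np.sin(t)-.065*np.cos(t)
        print(t,[proj(d,O+U*(KNOB+y)+X*x+Z*z).round(1) for x in(-.055,.055)])
s=r.get_state();K=O+U*KNOB
print(K,units(s,[.213,.588,.45]),units(s,[K[0],K[1],.45]))
E
```

```text
(np.float64(274.5), np.float64(208.5), np.int64(274), np.int64(275))
[[14, 146, 177], [13, 144, 179], [14, 147, 177], [15, 145, 178], [14, 145, 178], [14, 151, 174], [14, 151, 177], [14, 146, 171], [13, 138, 151], [13, 142, 129], [13, 134, 126], [13, 145, 123], [14, 125, 114], [15, 81, 94], [16, 60, 94], [16, 101, 171], [17, 107, 219], [17, 109, 220], [16, 106, 218], [17, 108, 220]] [[9, 23, 77], [13, 18, 127], [23, 13, 171], [26, 21, 182], [25, 23, 185]] [[14, 142, 165], [14, 141, 163], [13, 135, 162], [14, 145, 121]]
-0.5 [array([318.3, 273.4]), array([270.4, 271.8])]
-0.35 [array([319.6, 273.7]), array([270.3, 272.1])]
-0.2 [array([321. , 272.3]), array([270.2, 270.6])]
0 [array([322.9, 267.4]), array([270.2, 265.6])]
0.2 [array([324.8, 259. ]), array([270.3, 257.2])]
0.35 [array([326.2, 250.4]), array([270.5, 248.5])]
0.5 [array([327.5, 240.1]), array([270.7, 238.2])]
[ 0.516 -0.151  0.   ] (array([ 0.001,  0.004, -1.556]), array([-0.001, -0.   , -0.275])) (array([-3.575, -3.94 , -1.549]), array([-0.001, -0.   , -0.275]))
```

```bash
cat >>h.py <<'E'
JY,JZ=.11,.045
def pt(s,t,y,z,x): return O+U*(s+y*np.cos(t)-z*np.sin(t))+X*x+Z*(.165+y*np.sin(t)+z*np.cos(t))
def lidrow(d,s,dbg=False):
    m=(d["img"].max(2)<75).astype(np.uint8)
    p=[proj(d,pt(s,t,JY,JZ,.03)) for t in(-.55,.55)]
    u=int(round(np.mean([q[0] for q in p])));lo,hi=int(min(q[1] for q in p))-15,int(max(q[1] for q in p))+22
    w=m[lo:hi,u-6:u+5];k,l,st,c=cv2.connectedComponentsWithStats(w)
    if dbg: print(p,u,lo,hi,st[1:].tolist())
    i=max(range(1,k),key=lambda i:st[i,1]+st[i,3]/2 if st[i,4]>60 else -1)
    return c[i][1]+lo
def theta(d,s,zo=0.0):
    row=lidrow(d,s)
    return brentq(lambda t:proj(d,pt(s,t,JY,JZ+zo,.03))[1]-row,-1,1)
E
python3 - <<'E'
from h import *
T=np.load("top0.npz");d=np.load("side0.npz")
p=plane(T,((268-2)/5+225,(178-2)/5+185),.21);print("jar",p,(p-O)@U-KNOB,(p-O)@X)
row=lidrow(d,KNOB,True);zo=brentq(lambda z:proj(d,pt(KNOB,0,JY,JZ+z,.03))[1]-row,-.06,.06);print(row,zo)
print([(t,proj(d,pt(KNOB,t,JY,JZ+zo,.03))[1].round(1)) for t in np.arange(-.5,.6,.1)])
E
```

```text
jar [ 0.50194483 -0.03517302  0.21      ] 0.11657168923243089 -0.0038347598363135797
[array([283.06765798, 236.01949855]), array([285.24211536, 177.61680077])] 284 162 258 [[4, 0, 7, 10, 60], [3, 45, 8, 23, 139]]
217.75539568345323 -0.021334149136341227
[(np.float64(-0.5), np.float64(237.8)), (np.float64(-0.4), np.float64(234.7)), (np.float64(-0.30000000000000004), np.float64(231.1)), (np.float64(-0.20000000000000007), np.float64(227.0)), (np.float64(-0.10000000000000009), np.float64(222.6)), (np.float64(-1.1102230246251565e-16), np.float64(217.8)), (np.float64(0.09999999999999987), np.float64(212.7)), (np.float64(0.19999999999999984), np.float64(207.4)), (np.float64(0.2999999999999998), np.float64(201.9)), (np.float64(0.3999999999999998), np.float64(196.4)), (np.float64(0.4999999999999998), np.float64(190.9))]
```

```bash
python3 -m pendant '[1,0,0,-0.3,0,0,0, 1,0,0,-0.6,0,0,0, 1,0,0,-0.9,0,0,-0.08, 1,0,0,-1,0,0,-0.16, 1,-0.3,-0.3,-1,0,0,-0.24, 1,-0.6,-0.6,-1,0,0,-0.275, 1,-0.9,-0.9,-1,0,0,-0.275, 1,-1,-1,-1,0,0,-0.275]' 30; python3 - <<'E'
from h import *
from plant import r
np.set_printoptions(precision=3,suppress=True)
s=r.get_state();K=O+U*KNOB;print(units(s,[K[0],K[1],.43]))
E
```

```text
clock: 0.9
tool_pos: [0.2983, 0.4042, 0.3669]
eef_rot: [-0.042, 0.999, -0.0, -0.0]
contact_force: [1.5, -0.1, 0.2]
opening: 1.001
finger_force: 0.0
(array([-1.132, -3.811, -0.418]), array([-0., -0., -0.]))
```

```bash
python3 -m pendant '[1,-0.1,-0.25,-0.12,0,0,0, 1,-0.2,-0.5,-0.24,0,0,0, 1,-0.3,-0.75,-0.36,0,0,0, 1,-0.4,-1,-0.42,0,0,0, 1,-0.4,-1,-0.42,0,0,0]'
python3 -m pendant '[1,-0.1,-0.3,0,0,0,0, 1,-0.2,-0.6,0,0,0,0, 1,-0.3,-0.9,0,0,0,0, 1,-0.4,-1,0,0,0,0]'
python3 -m pendant '[1,-0.1,-0.3,0,0,0,0, 1,-0.2,-0.6,0,0,0,0, 1,-0.3,-0.9,0,0,0,0, 1,-0.33,-1,0,0,0,0, 1,-0.33,-1,0,0,0,0]'
cat >m.py <<'E'
from h import *
from plant import r
import sys
np.set_printoptions(precision=3,suppress=True)
s=r.get_state();K=O+U*KNOB;print(s["clock"],units(s,[K[0],K[1],float(sys.argv[1])]))
E
python3 m.py .43
```

```text
clock: 1.4
tool_pos: [0.3735, 0.2566, 0.4313]
eef_rot: [-0.037, 0.999, -0.001, 0.002]
contact_force: [0.1, 0.7, 0.0]
opening: 1.0
finger_force: 0.0
clock: 1.8
tool_pos: [0.443, 0.113, 0.4299]
eef_rot: [-0.039, 0.999, -0.001, -0.0]
contact_force: [0.1, 0.1, -0.8]
opening: 1.001
finger_force: 0.0
clock: 2.3
tool_pos: [0.5048, -0.0299, 0.4293]
eef_rot: [-0.04, 0.999, -0.0, -0.001]
contact_force: [0.2, -0.3, -0.3]
opening: 1.004
finger_force: 0.0
2.3 (array([-0.008, -0.811, -0.004]), array([-0.   , -0.001, -0.004]))
```

```bash
python3 -m pendant '[1,0,-0.3,0,0,0,0, 1,0,-0.6,0,0,0,0, 1,0,-0.81,0,0,0,0, 1,-0.01,-0.81,0,0,0,0]'
python3 m.py .306; python3 - <<'E'
from h import *
from plant import r
for n in("side","top"):
    d=r.snapshot(n);np.savez(n+"1.npz",**d)
    c=d["img"][30:200,220:400] if n=="side" else d["img"][140:280,240:400]
    cv2.imwrite(f"pics/{n}1.png",cv2.resize(c[:,:,::-1],None,fx=3,fy=3))
E
```

```text
clock: 2.7
tool_pos: [0.5156, -0.1516, 0.4297]
eef_rot: [-0.039, 0.999, -0.001, -0.001]
contact_force: [-0.5, 0.6, -0.1]
opening: 0.998
finger_force: 0.0
2.7 (array([-0.002,  0.005,  0.825]), array([-0.001, -0.001, -0.004]))
```

View pics/side1.png

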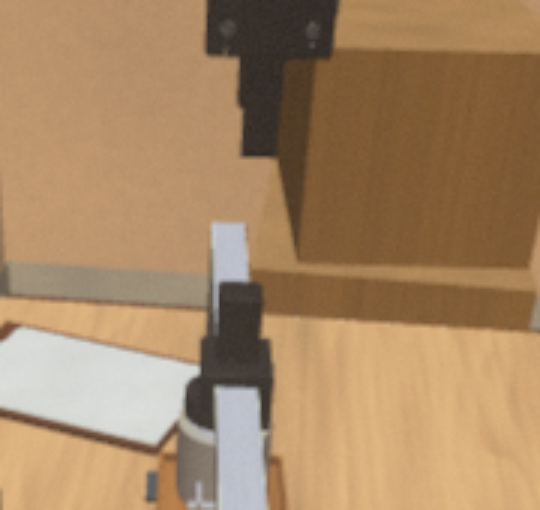

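View pics/top1.png

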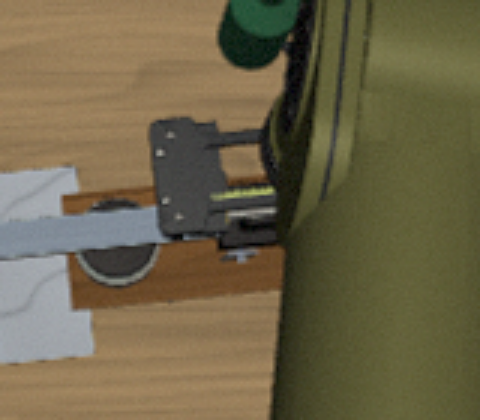

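The side view shows the front finger at column ~260 of the crop, above the knob at columns 221–261. The top view is blocked by the forearm. I check the x alignment numerically before descending.

```bash
python3 - <<'E'
from h import *
d=np.load("side1.npz");t=np.array([.5156,-.1516,.4297])
print("finger tip pred",proj(d,t+U*.0615),"seen",(220+260/3,30+156/3))
for z in(.345,.30):print("knob front pred",proj(d,O+U*(KNOB+.015)+Z*z),"seen",(220+240/3,30+(295 if z==.345 else 350)/3))
E
python3 -m pendant '[1,0,0,0.25,0,0,0, 1,0,0,0.5,0,0,0, 1,0,0,0.7,0,0,0, 1,0,0,0.82,0,0,0, 1,0,0,0.82,0,0,0]'
```

```text
finger tip pred [305.68906575  95.00282026] seen (306.6666666666667, 82.0)
knob front pred [301.7903358  128.04622146] seen (300.0, 128.33333333333331)
knob front pred [300.40838053 148.12611586] seen (300.0, 146.66666666666669)
clock: 3.3
tool_pos: [0.5147, -0.1447, 0.3051]
eef_rot: [-0.045, 0.999, 0.002, -0.003]
contact_force: [-0.3, -1.1, -0.4]
opening: 1.0
finger_force: 0.0
```

```bash
python3 -m pendant '[1,0,0,0,0,0,0, 0.6,0,0,0,0,0,0, 0.5,0,0,0,0,0,0]' 30; python3 -m pendant '[0.45,0,0,0,0,0,0,0.4,0,0,0,0,0,0,0.35,0,0,0,0,0,0,0.3,0,0,0,0,0,0,0.2,0,0,0,0,0,0,0,0,0,0,0,0,0]' 40; python3 m.py .306
```

```text
clock: 3.6
tool_pos: [0.5171, -0.1482, 0.3086]
eef_rot: [-0.042, 0.999, -0.0, 0.001]
contact_force: [0.2, -0.1, -0.2]
opening: 0.84
finger_force: 0.0
clock: 4.2
tool_pos: [0.5162, -0.1485, 0.3073]
eef_rot: [-0.042, 0.999, 0.0, -0.0]
contact_force: [-1.1, 0.3, 0.5]
opening: 0.335
finger_force: 40.0
4.2 (array([ 0.005, -0.016,  0.008]), array([ 0., -0., -0.]))
```

```bash
cat >th.py <<'E'
from h import *
from plant import r
import sys
n=int(sys.argv[1])
for i in range(n):
    st=r.get_state();s=(st["tool_pos"]-O)@U;d=r.snapshot("side")
    try:t=theta(d,s,ZO)
    except Exception as e:t=float("nan")
    print("t=%.2f s=%.4f dx=%.4f row=%.1f th=%.3f F=%s"%(st["clock"],s,SLAB-s,lidrow(d,s),t,np.round(st["contact_force"],1)))
E
sed -i 's/^JY,JZ=.*/JY,JZ,ZO=.116,.045,-.0213/' h.py; python3 th.py 4
python3 -m pendant '[0,0,0.04,0,0,0,0,0,0,0.08,0,0,0,0,0,0,0.12,0,0,0,0,0,0,0.16,0,0,0,0,0,0,0.2,0,0,0,0,0,0,0.24,0,0,0,0,0,0,0.28,0,0,0,0,0,0,0.32,0,0,0,0,0,0,0.36,0,0,0,0,0,0,0.4,0,0,0,0,0,0,0.44,0,0,0,0,0,0,0.48,0,0,0,0]'; python3 th.py 3
```

```text
t=4.20 s=-0.1491 dx=0.1967 row=217.9 th=0.045 F=[-1.1  0.3  0.5]
t=4.25 s=-0.1491 dx=0.1967 row=217.8 th=0.046 F=[-0.1  0.4 -0.5]
t=4.30 s=-0.1491 dx=0.1968 row=218.0 th=0.042 F=[ 0.3  0.6 -0.5]
t=4.35 s=-0.1491 dx=0.1967 row=217.7 th=0.048 F=[-0.6  0.3  0.5]
clock: 5.6
tool_pos: [0.5101, -0.0765, 0.3073]
eef_rot: [-0.042, 0.999, -0.0, 0.0]
contact_force: [1.6, -1.5, -3.1]
opening: 0.334
finger_force: 40.0
t=5.60 s=-0.0768 dx=0.1245 row=254.3 th=-0.216 F=[ 1.6 -1.5 -3.1]
t=5.65 s=-0.0752 dx=0.1229 row=187.0 th=0.950 F=[ 1.6  0.5 -1.6]
t=5.70 s=-0.0753 dx=0.1230 row=187.0 th=0.950 F=[ 0.4  2.4 -1.9]
```

```bash
python3 - <<'E'
from h import *
from plant import r
d=r.snapshot("side");np.savez("side2.npz",**d);s=-.0753
d0=np.load("side0.npz");print(brentq(lambda z:proj(d0,pt(-.1491,0,JY,JZ+z,.03))[1]-217.85,-.06,.06))
lidrow(d,s,True)
im=cv2.resize(d["img"][120:330,230:370,::-1],None,fx=2.8,fy=2.8);cv2.imwrite("pics/s2.png",im)
for u in range(270,286,3): print(u,d["img"][225:285:3,u].max(1).tolist())
E
```

```text
-0.015154116136698783
[array([282.76584554, 264.11550547]), array([285.24695143, 199.06558608])] 284 184 286 [[9, 0, 2, 7, 14], [3, 52, 8, 8, 19], [2, 63, 9, 17, 62], [9, 63, 2, 2, 2], [6, 66, 2, 1, 2], [9, 67, 1, 1, 1]]
270 [192, 188, 185, 189, 186, 186, 173, 181, 168, 179, 173, 181, 174, 181, 180, 181, 175, 176, 185, 179]
273 [190, 186, 186, 191, 189, 189, 188, 183, 188, 191, 187, 191, 187, 190, 184, 187, 186, 182, 189, 191]
276 [190, 191, 187, 189, 186, 185, 185, 186, 181, 172, 178, 154, 138, 135, 124, 123, 121, 123, 163, 186]
279 [183, 180, 183, 182, 185, 185, 163, 153, 124, 139, 161, 188, 187, 124, 108, 108, 112, 112, 115, 114]
282 [173, 173, 172, 170, 165, 82, 74, 77, 78, 68, 63, 83, 181, 189, 131, 112, 115, 114, 117, 116]
285 [128, 125, 129, 135, 75, 75, 73, 76, 76, 78, 76, 62, 67, 187, 184, 117, 119, 118, 119, 122]
```

View pics/s2.png

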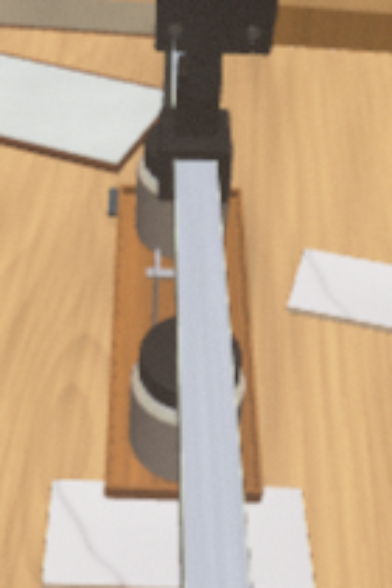

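The tray is tilted back with its peg on the sill. The lid is at (170,350) in the crop, and it looks brighter when tilted, so I raise the threshold.

```bash
sed -i 's/<75/<95/' h.py; python3 - <<'E'
from h import *
d0=np.load("side0.npz");row=lidrow(d0,-.1491,True);z=brentq(lambda z:proj(d0,pt(-.1491,0,JY,JZ+z,.03))[1]-row,-.06,.06);print(row,z)
open("h.py","a").write("ZO=%.4f\n"%z)
d=np.load("side2.npz");print(theta(d,-.0753,z),lidrow(d,-.0753,True))
E
python3 th.py 2
```

```text
[array([282.99274521, 239.48632228]), array([285.29808601, 178.25007486])] 284 163 261 [[4, 0, 7, 9, 56], [0, 10, 1, 1, 1], [2, 43, 9, 24, 159]]
217.45911949685535 -0.014157072777342341
[array([282.76584554, 264.11550547]), array([285.24695143, 199.06558608])] 284 184 286 [[8, 0, 3, 8, 17], [2, 51, 9, 29, 206]]
-0.14028460094281187 248.9126213592233
t=5.80 s=-0.0762 dx=0.1238 row=248.4 th=-0.136 F=[ 0.8  0.7 -1.7]
t=5.85 s=-0.0765 dx=0.1242 row=248.2 th=-0.135 F=[ 1.1  1.5 -2. ]
```

```bash
python3 -m pendant '[0,0,0.04,0,0,0,0,0,0,0.08,0,0,0,0,0,0,0.12,0,0,0,0,0,0,0.16,0,0,0,0,0,0,0.19,0,0,0,0,0,0,0.2,0,0,0,0]'|head -1; python3 th.py 2
```

```text
clock: 6.5
t=6.50 s=-0.0463 dx=0.0940 row=266.9 th=-0.291 F=[ 2.6 -0.6 -4.5]
t=6.55 s=-0.0462 dx=0.0939 row=267.1 th=-0.296 F=[ 1.8 -0.1 -2.6]
```

```bash
python3 -m pendant '[0,0,0.03,0,0,0,0]'|head -1; python3 th.py 1
```

```text
clock: 6.7
t=6.70 s=-0.0436 dx=0.0912 row=269.6 th=-0.330 F=[ 2.  -2.6 -3.1]
```

```bash
cat >plan.py <<'E'
from h import *
from plant import r
from scipy.optimize import minimize
import sys
W=23.5**.5;K=23.5/9.81;LAG=.03
n=int(sys.argv[1]);N=int(sys.argv[2]);goal=float(sys.argv[3]) if len(sys.argv)>3 else SLAB
bias=len(sys.argv)>4
ts,th,ss=[],[],[]
for i in range(n):
    st=r.get_state();s=(st["tool_pos"]-O)@U;d=r.snapshot("side");ts.append(st["clock"]);th.append(theta(d,s,ZO));ss.append(s)
ts,th=np.array(ts),np.array(th);t0=r.get_state()["clock"];st=r.get_state();x0=(st["tool_pos"]-O)@U
M=np.c_[np.cos(W*(ts-t0)),np.sin(W*(ts-t0))]
if bias: M=np.c_[M,np.ones(n)]
c,*_=np.linalg.lstsq(M,th,rcond=None);print("th",th.round(3),"fit rms %.4f"%np.std(th-M@c),"amp %.3f"%np.hypot(*c[:2]),"bias",c[2:],"x0 %.4f to go %.4f"%(x0,goal-x0),"clock",t0,"offrail",(st["tool_pos"]-O)@X)
dt=.01
def sim(x,extra=3):
    T=np.arange(0,N*.1+LAG+dt/2+extra*.1,dt);X_=np.interp(T-LAG,np.arange(N+1)*.1,np.r_[0,x])
    th,v=c[0],c[1]*W;p=th;pv=v;out=[]
    for xx in X_:
        out.append(p-K*xx);q=K*xx   # exact rotation about q
        a,b=p-q,pv/W;C,S=np.cos(W*dt),np.sin(W*dt);p,pv=q+a*C+b*S,W*(b*C-a*S)
    return T,X_,np.array(out),pv
end=lambda x:(lambda o:np.array([o[2][-1],o[3]/W]))(sim(x,1))
# affine terminal map
e0=end(np.zeros(N));J=np.array([end(np.eye(N)[i])-e0 for i in range(N)]).T
g=goal-x0;D=np.diff(np.eye(N+1),axis=0)[:,1:];A=np.diff(np.vstack([D,np.zeros(N)]),axis=0)
res=minimize(lambda x:1e3*((A@x)**2).sum()+3e2*D[0]@x*(D[0]@x),np.linspace(g/N,g,N),method="SLSQP",bounds=[(-.145,.145)]*N,
 constraints=[dict(type="eq",fun=lambda x:np.r_[e0+J@x,x[-1]-g]),dict(type="ineq",fun=lambda x:np.r_[.045-D@x,.045+D@x])],options=dict(maxiter=300))
x=np.round(res.x/.15,2)*.15;T,X_,o,_=sim(x,6)
print(res.success,"units",np.round(x/.15,2).tolist(),"max|th| %.3f"%abs(o).max(),"min peg-sill %.3f"%(x0+X_+.145*np.sin(o)-SILL).min(),"resid %.4f"%np.hypot(*end(x)))
E
python3 -m pendant '[0,0,0.03,0,0,0,0]'|head -1; python3 th.py 1
```

```text
clock: 6.85
t=6.85 s=-0.0389 dx=0.0866 row=274.5 th=-0.405 F=[ 3.2 -2.6 -2. ]
```

```bash
python3 -m pendant '[0,0,0.03,0,0,0,0]'|head -1; python3 th.py 1
```

```text
clock: 7.0
t=7.00 s=-0.0342 dx=0.0818 row=272.7 th=-0.319 F=[ 2.5 -1.7 -4.2]
```

```bash
python3 plan.py 4 12
```

```text
th [-0.263 -0.232 -0.162 -0.088] fit rms 0.0061 amp 0.317 bias [] x0 -0.0327 to go 0.0804 clock 7.25 offrail 0.0008941016789432844
True units [0.12, 0.28, 0.45, 0.62, 0.75, 0.84, 0.86, 0.83, 0.76, 0.67, 0.59, 0.54] max|th| 0.200 min peg-sill 0.054 resid 0.0019
```

Slipped and swinging freely. I execute the plan now.

```bash
python3 -m pendant '[0,0,0.12,0,0,0,0,0,0,0.28,0,0,0,0,0,0,0.45,0,0,0,0,0,0,0.62,0,0,0,0,0,0,0.75,0,0,0,0,0,0,0.84,0,0,0,0,0,0,0.86,0,0,0,0,0,0,0.83,0,0,0,0,0,0,0.76,0,0,0,0,0,0,0.67,0,0,0,0,0,0,0.59,0,0,0,0,0,0,0.54,0,0,0,0]'|head -2; python3 -m pendant '[0,0,0,0,0,0,0]'|head -1; python3 plan.py 24 12 0.0477 b
```

```text
clock: 8.45
tool_pos: [0.5, 0.0444, 0.3073]
clock: 8.55
th [-0.038 -0.033 -0.028 -0.022 -0.008  0.001  0.013  0.026  0.037  0.046
  0.053  0.058  0.058  0.057  0.052  0.046  0.037  0.026  0.015  0.003
 -0.008 -0.019 -0.03  -0.035] fit rms 0.0010 amp 0.049 bias [0.00889827] x0 0.0474 to go 0.0003 clock 9.75 offrail 0.00097620222924711
True units [-0.03, -0.05, -0.07, -0.07, -0.05, -0.03, -0.0, 0.02, 0.03, 0.02, 0.01, 0.0] max|th| 0.049 min peg-sill 0.127 resid 0.0022
```

```bash
python3 -m pendant '[0,0,-0.03,0,0,0,0,0,0,-0.05,0,0,0,0,0,0,-0.07,0,0,0,0,0,0,-0.07,0,0,0,0,0,0,-0.05,0,0,0,0,0,0,-0.03,0,0,0,0,0,0,0,0,0,0,0,0,0,0.02,0,0,0,0,0,0,0.03,0,0,0,0,0,0,0.02,0,0,0,0,0,0,0.01,0,0,0,0,0,0,0,0,0,0,0]'|head -1; python3 plan.py 26 12 0.0477 b
```

```text
clock: 10.95
th [0.01  0.013 0.01  0.01  0.01  0.007 0.008 0.009 0.005 0.005 0.004 0.004
 0.005 0.006 0.005 0.006 0.009 0.008 0.008 0.009 0.01  0.01  0.012 0.013
 0.013 0.013] fit rms 0.0011 amp 0.004 bias [0.00845581] x0 0.0473 to go 0.0004 clock 12.25 offrail 0.0009677361464278204
True units [0.0, 0.0, 0.0, 0.0, 0.0, -0.0, -0.0, -0.0, -0.0, -0.0, 0.0, 0.0] max|th| 0.004 min peg-sill 0.136 resid 0.0039
```

```bash
python3 - <<'E'
from h import *
from plant import r
a=[]
for n in("side","top"):
    d=r.snapshot(n);np.savez(n+"3.npz",**d)
    c=d["img"][150:350,200:380] if n=="side" else d["img"][150:290,170:350]
    a.append(cv2.resize(c[:,:,::-1],(396,440 if n=="side" else 308)))
a[1]=cv2.copyMakeBorder(a[1],0,132,0,0,cv2.BORDER_CONSTANT);cv2.imwrite("pics/both3.png",np.hstack(a))
E
```

```text
(no output)
```

View pics/both3.png

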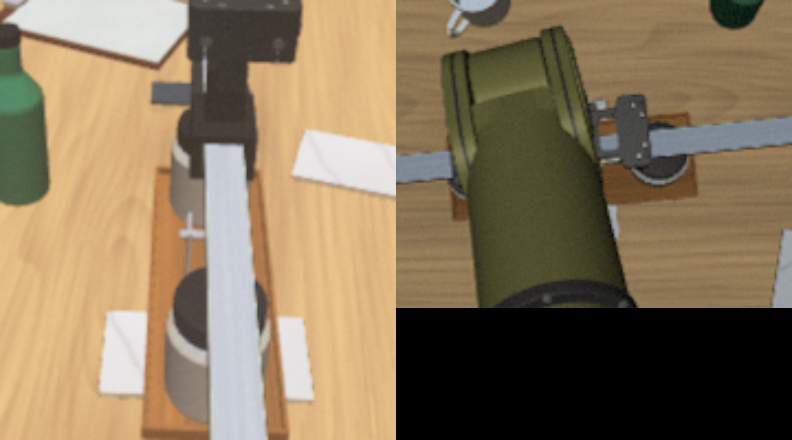

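The tray hangs level over slab A, whose edges stick out on both sides. The top crop shows tray ends at columns ~453 and ~694. I compare the tray's middle with the slab in the same camera, then hold.

```bash
python3 - <<'E'
from h import *
d=np.load("top3.npz")
e=[(plane(d,((u-396)/2.2+170,v/2.2+150),.115)-O)@U for u,v in((453,190),(694,157))]
print("tray ends",e,np.mean(e),"slab top view",(np.array([.499,.0458,0])-O)@U,"side",(np.array([.4999,.0497,0])-O)@U)
E
python3 -m pendant '[0,0,0,0,0,0,0,0,0,0,0,0,0,0,0,0,0,0,0,0,0,0,0,0,0,0,0,0,0,0,0,0,0,0,0,0,0,0,0,0,0,0,0,0,0,0,0,0,0,0,0,0,0,0,0,0,0,0,0,0,0,0,0,0,0,0,0,0,0,0,0,0,0,0,0,0,0,0,0,0,0,0,0,0]'|head -1
python3 -m pendant '[0,0,0,0,0,0,0,0,0,0,0,0,0,0,0,0,0,0,0,0,0,0,0,0,0,0,0,0,0,0,0,0,0,0,0,0,0,0,0,0,0,0,0,0,0,0,0,0,0,0,0,0,0,0,0,0,0,0,0,0,0,0,0,0,0,0,0,0,0,0,0,0,0,0,0,0,0,0,0,0,0,0,0,0]'|head -1
python3 -m pendant '[0,0,0,0,0,0,0,0,0,0,0,0,0,0,0,0,0,0,0,0,0,0,0,0,0,0,0,0,0,0,0,0,0,0,0,0,0,0,0,0,0,0,0,0,0,0,0,0,0,0,0,0,0,0,0,0,0,0,0,0,0,0,0,0,0,0,0,0,0,0,0,0,0,0,0,0,0,0,0,0,0,0,0,0]'|head -1
python3 th.py 14|cut -c1-55
```

```text
tray ends [np.float64(0.202310038840991), np.float64(-0.11436480357942425)] 0.043972617630783375 slab top view 0.04595736 side 0.049767
clock: 13.55
clock: 14.75
clock: 15.95
t=15.95 s=0.0473 dx=0.0004 row=289.6 th=0.011 F=[ 4.3  
t=16.00 s=0.0473 dx=0.0004 row=289.6 th=0.012 F=[ 3.5  
t=16.05 s=0.0473 dx=0.0004 row=289.6 th=0.012 F=[ 5.1  
t=16.10 s=0.0473 dx=0.0004 row=289.6 th=0.012 F=[ 6.3  
t=16.15 s=0.0473 dx=0.0004 row=289.6 th=0.012 F=[ 5.3  
t=16.20 s=0.0473 dx=0.0004 row=289.7 th=0.010 F=[ 5.1  
t=16.25 s=0.0473 dx=0.0004 row=289.7 th=0.010 F=[ 5.4  
t=16.30 s=0.0473 dx=0.0004 row=289.7 th=0.010 F=[ 4.8  
t=16.35 s=0.0473 dx=0.0004 row=289.7 th=0.009 F=[ 5.5  
t=16.40 s=0.0473 dx=0.0004 row=289.8 th=0.008 F=[ 5.3  
t=16.45 s=0.0473 dx=0.0004 row=289.9 th=0.007 F=[ 4.4  
t=16.50 s=0.0473 dx=0.0004 row=289.9 th=0.007 F=[ 4.2  
t=16.55 s=0.0473 dx=0.0004 row=289.9 th=0.006 F=[ 4.7  
t=16.60 s=0.0473 dx=0.0004 row=289.9 th=0.007 F=[ 5.1
```

```bash
python3 -m pendant '[0,0,0,0,0,0,0,0,0,0,0,0,0,0,0,0,0,0,0,0,0,0,0,0,0,0,0,0,0,0,0,0,0,0,0,0,0,0,0,0,0,0,0,0,0,0,0,0,0,0,0,0,0,0,0,0,0,0,0,0,0,0,0,0,0,0,0,0,0,0,0,0,0,0,0,0,0,0,0,0,0,0,0,0]' 5|tail -4
python3 -m pendant '[0.4,0,0,0,0,0,0,0.5,0,0,0,0,0,0,0.6,0,0,0,0,0,0,0.7,0,0,0,0,0,0,0.8,0,0,0,0,0,0,0.8,0,0,0,0,0,0]'; python3 th.py 4|cut -c1-75
```

```text
eef_rot: [-0.042, 0.999, 0.0, -0.0]
contact_force: [3.5, 1.1, -4.3]
opening: 0.345
finger_force: 5.0
clock: 18.45
tool_pos: [0.4996, 0.0471, 0.3073]
eef_rot: [-0.042, 0.999, 0.0, -0.0]
contact_force: [0.4, -0.0, 0.2]
opening: 0.795
finger_force: 0.0
t=18.45 s=0.0472 dx=0.0004 row=289.7 th=0.010 F=[ 0.4 -0.   0.2]
t=18.50 s=0.0473 dx=0.0004 row=289.7 th=0.009 F=[ 0.8 -0.3 -0.2]
t=18.55 s=0.0472 dx=0.0004 row=289.6 th=0.011 F=[-0.5 -1.  -0.3]
t=18.60 s=0.0473 dx=0.0004 row=289.6 th=0.012 F=[ 0.   0.2 -0.1]
```

```bash
python3 -m pendant '[0.8,0,0,-0.1,0,0,0,0.8,0,0,-0.25,0,0,0,0.8,0,0,-0.45,0,0,0,0.8,0,0,-0.65,0,0,0,0.8,0,0,-0.85,0,0,0,0.8,0,0,-0.9,0,0,0,0.8,0,0,-0.9,0,0,0,0.8,0,0,-0.9,0,0,0]'|head -4; python3 th.py 26|awk '{print $1,$2,$4,$5}'|awk 'NR%3==1'
```

```text
clock: 19.45
tool_pos: [0.499, 0.047, 0.4409]
eef_rot: [-0.042, 0.999, -0.0, -0.001]
contact_force: [0.5, 0.1, 1.0]
t=19.45 s=0.0472 row=289.9 th=0.005
t=19.60 s=0.0472 row=289.7 th=0.008
t=19.75 s=0.0472 row=289.6 th=0.010
t=19.90 s=0.0472 row=289.6 th=0.011
t=20.05 s=0.0472 row=289.6 th=0.010
t=20.20 s=0.0472 row=289.6 th=0.011
t=20.35 s=0.0472 row=289.7 th=0.009
t=20.50 s=0.0472 row=289.9 th=0.006
t=20.65 s=0.0472 row=290.0 th=0.005
```

The tray is still, the hand is clear, and the trolley hasn't moved.

```bash
python3 -c "
from plant import r
print(r.finish_job())"
```

```text
the job is handed in; nothing more can be done
None
```

I handed the job in at about 21 s: the tray hangs within about 4 mm of the slab's centre with about 0.004 rad of swing left, it was held still for over 6 s before I let go of the knob, and the gripper is clear of everything.

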